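Put the small reagent bottle away in the push-to-open bench cooler

TASK

Put the smaller of the two screw-cap bottles that stand in front, left of the bench cooler, away in the cooler. Its door has no handle: push it in at the thumb mark and let go so that the spring catch pops it ajar, swing it wide open, stand the bottle upright in the rack on the inside of the door, then swing the door shut and push it home until the catch holds it closed. Never tip the bottle over, and do not disturb the tall bottle, the beaker or the roll of tape.

Things in the scene. Friction and masses are not known exactly. Their poses are not given: they have to be found in the camera images.
- cooler: grey bench cooler, 200 deep (x) x 240 wide (y) x 210 mm high, fixed; origin at the centre of its underside; its own -x points out of its front, which faces the robot turned a little. Its flush white door covers the front above a 30 mm plinth; a roof closes it above, so things go in only on the door.
- door (a joint): door angle, rad: 0 latched shut, grows as it swings out, wide open from 1.2, stop at 1.75; pushed in, it stops at -0.042. Latched, pushed in past -0.020 (about 6 N) and let go, it pops ajar to about 0.34; beyond that it stays where left and moves with 1 to 3 N. To shut: swing in, push past -0.032 (about 6 N; best to the stop), let go: it returns to 0 and stays; pushed less it springs ajar.
- door_hinge (a point): point on the upright hinge axis, at the door's right end seen from the robot, 208 mm above the bench like the door's top edge. Axes turn with the door: +y along the door to its free edge, -x out of its outer face, z up. Door 24 mm thick (x = -12 to +12 mm), from y = -2 to +234 mm and 34 to 208 mm above the bench. Shut, the cooler's front is 8 mm behind its inner face.
- door_thumb_mark (a point): centre of the round grey thumb mark, 24 mm across, on the door's outer face near the free edge: 198 mm from the hinge axis, 172 mm above the bench, 36 mm below the door's top. The place to push; 4 mm in opens the catch, 6 to 8 mm in latches it. Axes as at door_hinge (-x out of the outer face).
- door_edge_top (a point): top of the free edge, half way through its thickness, 234 mm from the hinge axis, 208 mm above the bench. With the door ajar the gap behind this edge is some 75 mm wide and free for a finger from above, down to 140 mm above the bench (rack and catch lie lower). Axes as at door_hinge.
- rack (a point): middle of the floor of the white rack on the door's inner side, 78 mm above the bench, 30 mm from the door's inner face, 109 mm from the hinge along the door. Axes as at door_hinge. Inside 60 mm deep (x), 156 mm long (y); end and front walls 26 mm high. The bottle may stand anywhere along it. The door's top is 130 mm above this floor, so grip the cap with the fingers closing along the door.
- small_bottle: the bottle to put away: blue, 50 mm in diameter and 105 mm high, with a ribbed white screw cap (32 mm in diameter, from 87 to 105 mm up); about 0.16 kg; stands on the bench in front, left of the cooler; origin at the centre of its underside, z up.
- tall_bottle: bystander: the other bottle in front, left of the cooler: amber with a black cap, 66 mm in diameter and 150 mm high, too thick for the rack; origin at the centre of its underside. The two bottles may have changed places.
- beaker: bystander: clear glass beaker, 72 mm in diameter, 92 mm high; origin at the centre of its underside.
- roll: bystander: roll of label tape lying flat, 55 mm in diameter, 18 mm high; origin at the centre of its underside.
Things that resemble listed ones, but are neither listed nor needed, are in the scene too. Leave any green or red look-alike of the small_bottle alone.

How it is judged:
By the outcome, as a careful person would: the job done as asked, in the order asked, and still so for the second after the job is handed in, with the robot touching nothing.
It also fails if it takes over 72 s, if anything falls off the work surface, if the arm or the gripper's body presses on something with over 40 N, if the wrist force passes 120 N, or if a joint passes its speed limit or range.

ROBOT

A 7-joint arm with a two-finger parallel gripper is mounted at the origin on a cart in front of the work surface, level with it; the furniture and walls round the work are solid. World frame = base frame: x ahead of the robot, y to its left, z up, the work surface at z = 0. Lengths are in m, angles in rad, forces in N, time in s.
With the tool pointing down it reaches from about 0.425 to 0.875 m from the base axis. Payload 9.9 kg.
Tool frame: the origin (TCP) lies where the fingers leave the gripper's body, on its centre line; the fingertips stand 73 mm ahead of it and the grasp point (between the pads) lies 54 mm ahead of it; z points along the fingers, y is the line along which they close (so a half turn about z gives the same grasp; the last joint's range is limited). The gripper opens to 85 mm and grips with 20 to 120 N. Pads are 22 mm wide; open, the fingers measure 114 mm over their backs; the gripper's body (76 mm by 85 mm) begins 54 mm behind the grasp point. The pads swing forward as they close: fully open they stand 13 mm farther back than shut.
Start: joints at [1.104, 0.576, 0.025, 1.437, -0.015, 1.129, -0.057], TCP at [0.252, -0.626, 0.304] pointing down, gripper open.
Joint ranges: [-2.76, 2.76], [-0.34, 2.15], [-1.52, 1.57], [0.19, 2.46], [-1.09, 4.23], [0.17, 1.99], [-2.82, 2.82]. Speed limits (rad/s): [2.22, 2.22, 3.01, 3.01, 3.14, 3.14, 3.14].

INTERFACE

Orientations are given as a unit quaternion [x, y, z, w].
In Python, from station import ctrl, optics, ticket gives the robot as it stands.
- The arm moves only by the tool play_rows, never from a script. Its arguments are lists of equal length, an entry for each row: "fingers": the opening in per cent of the stroke, from 0 (shut) to 100 (fully open); "offset": the shift along the world's x, y, z each as a share of 0.12 m, from -1 to 1, a list of three; "spin": the turn about the world's z as a share of 1.5 rad, from -1 to 1. In form: {"fingers": [fingers, ...], "offset": [[tx, ty, tz], ...], "spin": [spin, ...]}. A call has 1 to 12 rows; each row shifts and turns the commanded pose from where the row before left it; what a row does not reach is not made up. A row lasts 1/8 s, in which the tool goes at most 62.5 mm and 10.7 degrees, less where a joint would pass 70% of its speed; a pose out of reach is approached as far as the arm can. A call with a number of a shift or a turn outside -1 to 1 is refused whole. A call with a gripper value outside its range is refused whole. The fingers move at their own pace and stop on an object; "force" is the grip in N (left out, the last holds). Time passes only in rows, so rows that do not move let the fingers close. It gives the time, the measured TCP pose, the force, the opening and the grip force at its end, in the units of the state.
- ctrl.sense(): the state, without advancing time (a new reading comes with each control period).
- optics.read_camera(name): name is "scene" or "top" or "wrist"; returns (picture, depth): 420x560x3 uint8, red, green, blue; 420x560 float32, m along the optical axis (not along the pixel's ray), 0 where there is no reading.
- optics.calibration(name): a dict with "fovy" (degrees; the focal length in pixels is half the picture's height over the tangent of half this angle, whatever the lens; pixels are square), "cx", "cy" (the principal point, pixels), "position" and "attitude" of the camera in the world. Camera axes: x right, y down, z forward; pixel columns grow to the right and rows downward; lengths in m; the calibration is good to about 2 mm. A picture is of the moment at which its call begins: read the wrist's pose just before it. calibration takes no time and is no camera call; for the wrist camera it gives the pose at the moment of the call.
- ticket.hand_in(): hands the job in; it is judged then, once.
The state is a dict: "t": time; "qpos": joint angles; "dq": joint speeds; "effort": joint torques, N m; "eef_pos": TCP position; "tcp_rot": TCP orientation; "ft_force": force on the tool from outside, world axes, zero at the start; "ft_torque": the same for the moment, N m; "opening": finger opening in m; "grip_force": force on a finger pad.
Only numpy, scipy, OpenCV 4.12 (cv2) and the standard library are available. Lean on these libraries where they do the work, as an engineer would, in place of code of your own. Each camera call takes 0.05 s, during which the arm holds its last target. There are 200 camera calls.

## Working session

There is one attempt and no reset: what is moved stays moved. The work goes in short steps, Python scripts to look and compute and a tool call to move; the robot and the scene stay as the last step left them, time stands still between calls to the robot, and variables do not carry over. Pictures are saved under pics/ and viewed, at most 10 in all, crops included, and the job is handed in when it is done.

Besides the shell and the picture viewer there is one more tool, called in YAML: its name, and indented under it one key for each argument. play_rows: Moves the arm, as the interface text tells. Shift numbers are shares of 0.12 m and turn numbers shares of 1.5 rad, none past 1 either way. Its arguments: {"type":"object","properties":{"fingers":{"type":"array"},"offset":{"type":"array"},"spin":{"type":"array"},"force":{"type":"number"}},"required":["fingers","offset","spin"]}

```bash
ls; mkdir -p pics; cat > h.py <<'E'
import numpy as np, cv2
from scipy.spatial.transform import Rotation as R
from station import ctrl, optics, ticket
def cam(n):
    c=optics.calibration(n); p,d=optics.read_camera(n)
    return p,d,c
def rot(c):
    a=np.array(c['attitude'],float)
    return a if a.shape==(3,3) else R.from_quat(a).as_matrix()
def f(c): return 210/np.tan(np.radians(c['fovy'])/2)
def plane(c,u,v,z):
    d=rot(c)@np.array([(u-c['cx'])/f(c),(v-c['cy'])/f(c),1]); o=np.array(c['position'])
    return o+d*(z-o[2])/d[2]
def cloud(c,d):
    v,u=np.mgrid[0:420,0:560]
    P=np.stack([(u-c['cx'])/f(c)*d,(v-c['cy'])/f(c)*d,d],-1)
    return P@rot(c).T+np.array(c['position'])
def save(n,p): cv2.imwrite('pics/'+n+'.png',p[:,:,::-1])
E
python3 - <<'E'
from h import *
s=ctrl.sense();print({k:np.round(v,3) for k,v in s.items()})
ims=[]
for n in('top','scene'):
    p,d,c=cam(n);print(n,c,(d>0).mean()); np.savez(n,p=p,d=d);save(n,p)
E
```

```text
pics
{'t': np.float64(0.0), 'qpos': array([ 1.104,  0.576,  0.025,  1.438, -0.015,  1.129, -0.056]), 'dq': array([-0.   , -0.001, -0.002, -0.002, -0.   , -0.001, -0.   ]), 'effort': array([ 0.0000e+00, -7.6577e+01,  2.2500e+00, -2.8597e+01,  1.5000e-02,
        1.2000e-02, -0.0000e+00]), 'eef_pos': array([ 0.252, -0.626,  0.303]), 'tcp_rot': array([ 0.982,  0.19 , -0.   , -0.001]), 'ft_force': array([-0.282,  0.248, -0.478]), 'ft_torque': array([-0.019,  0.014, -0.052]), 'grip_force': np.float64(0.0), 'opening': np.float64(0.085)}
top {'fovy': 42.05965232864515, 'cx': 274.3330731659118, 'cy': 216.6417612748228, 'position': array([0.49021402, 0.02948574, 1.8093148 ]), 'attitude': array([-0.69869739,  0.71482846, -0.01845262,  0.02239929])} 0.9960459183673469
scene {'fovy': 43.152247408201305, 'cx': 285.0406172473982, 'cy': 211.31728402583514, 'position': array([-0.53523629,  0.1912742 ,  1.13265746]), 'attitude': array([-0.59588214,  0.68743162, -0.31215582,  0.27371698])} 0.9957950680272109
```

View pics/top.png

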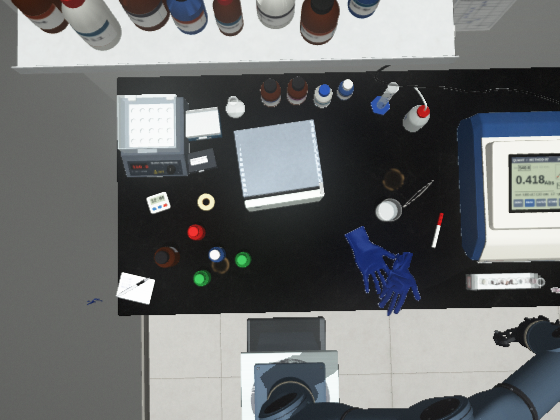

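View pics/scene.png

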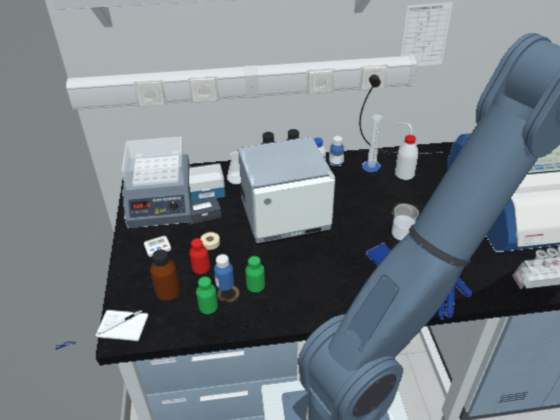

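The top view shows the small bottle's white cap at (217,254), with two greens at (202,278) and (243,260), a red at (196,232) and the amber bottle at (166,257). The tape roll is at (206,201) and the beaker at (388,209). The cooler's roof spans (235,130) to (323,208), and its hinge is at the right front. The scene view shows the thumb mark near (268,202).

```bash
python3 - <<'E'
from h import *
z=np.load('top.npz');p,d=z['p'],z['d'];c=optics.calibration('top');P=cloud(c,d)
hsv=cv2.cvtColor(p,cv2.COLOR_RGB2HSV)
for n,(u,v) in dict(blue=(217,254),gr1=(202,278),gr2=(243,260),red=(196,232),amber=(166,257),roll=(206,201),beaker=(388,209)).items():
    q=P[v-22:v+22,u-22:u+22].reshape(-1,3); r=np.hypot(*(q[:,:2]-P[v,u,:2]).T)
    zt=np.percentile(q[r<.03][:,2],98)if n!='roll' else .018
    k=(abs(q[:,2]-zt)<.006)&(r<.05); m=q[k]; print(n,np.round(zt,3),np.round((m.min(0)+m.max(0))/2,3),np.round(np.ptp(m,axis=0),3),k.sum())
# cooler+door top
k=(P[:,:,2]>.195)&(P[:,:,2]<.225); k[:, :228]=0;k[:,330:]=0;k[:110]=0;k[215:]=0
cn=max(cv2.findContours(k.astype(np.uint8),0,2)[0],key=cv2.contourArea)
for hh,zz in(('box',.21),):
    b=cv2.boxPoints(cv2.minAreaRect(cn)); print(b)
    for u,v in b: print(np.round(plane(c,u,v,zz),4))
# scene: thumb mark
z=np.load('scene.npz');p,d=z['p'],z['d'];c=optics.calibration('scene');P=cloud(c,d)
save('door',cv2.resize(p[130:330,180:360],None,fx=3,fy=3))
save('cool',cv2.resize(np.load('top.npz')['p'][110:290,150:340],None,fx=3.3,fy=3.3,interpolation=2)[:600])
k=(P[:,:,2]>.07)&(P[:,:,2]<.17);k[:,:250]=0;k[:,335:]=0;k[:160]=0;k[240:]=0
q=P[k];g=p[k]; w=q[(g.min(1)>150)]; 
a=np.polyfit(w[:,1],w[:,0],1);res=w[:,0]-np.polyval(a,w[:,1]);w=w[abs(res)<.01];a=np.polyfit(w[:,1],w[:,0],1)
print('door face x=a*y+b',a,np.arctan(a[0]),len(w),np.ptp(w,axis=0),w.min(0),w.max(0))
print(P[202,268],p[198:207,264:273].mean(2).round())
E
```

```text
blue 0.112 [0.477 0.226 0.112] [0.025 0.029 0.01 ] 38
gr1 0.111 [0.402 0.274 0.111] [0.028 0.028 0.012] 44
gr2 0.111 [0.458 0.143 0.11 ] [0.028 0.028 0.01 ] 47
red 0.111 [0.548 0.293 0.11 ] [0.028 0.031 0.011] 46
amber 0.155 [0.472 0.383 0.154] [0.036 0.038 0.009] 74
roll 0.018 [0.643 0.258 0.018] [0.068 0.062 0.012] 153
beaker 0.093 [ 0.605 -0.327  0.093] [0.07  0.071 0.012] 77
[[233.15161 130.27383]
 [313.60797 118.35436]
 [325.14087 196.20132]
 [244.68451 208.12079]]
[0.8418 0.1535 0.21  ]
[ 0.8717 -0.0856  0.21  ]
[ 0.6395 -0.1132  0.21  ]
[0.6099 0.1238 0.21  ]
door face x=a*y+b [-0.12555944  0.62377459] -0.12490578732176003 1974 [0.04231893 0.2326588  0.09987012] [ 0.60245057 -0.11226588  0.07005657] [0.64476949 0.12039293 0.16992669]
[0.61046062 0.08204403 0.170348  ] [[191. 184. 171. 153. 146. 158. 178. 190. 194.]
 [174. 147. 125. 115. 117. 124. 145. 174. 191.]
 [149. 123. 118. 117. 117. 118. 125. 158. 185.]
 [135. 118. 117. 117. 117. 118. 126. 159. 186.]
 [134. 119. 118. 117. 118. 122. 139. 173. 192.]
 [156. 130. 120. 121. 127. 141. 163. 184. 193.]
 [182. 161. 145. 142. 156. 178. 186. 190. 194.]
 [193. 191. 186. 180. 184. 192. 194. 193. 194.]
 [194. 194. 193. 189. 189. 193. 194. 194. 194.]]
```

View pics/door.png

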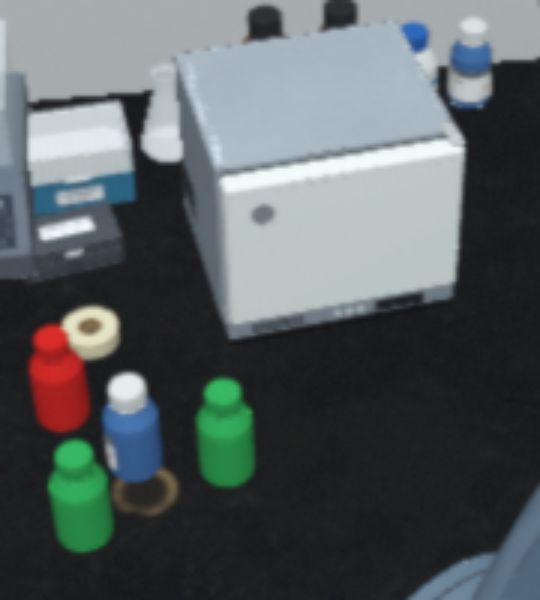

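The crop shows the door flush, with the thumb mark at about (267,201) in the full picture. Fits from both views agree: the hinge is at about (0.650,-0.112), the door's yaw is 0.125 and the thumb mark is at about (0.613,0.083,0.172). I'll approach it with the fingers shut.

play_rows:
  fingers: [0,0,0,0,0,0,0,0,0,0,0,0]
  offset:
    - [0.05,0.35,0]
    - [0.05,0.35,0]
    - [0.05,0.35,0]
    - [0.2,0.3,0]
    - [0.2,0.3,0]
    - [0.2,0.3,0]
    - [0.2,0.3,0]
    - [0.2,0.3,0]
    - [0.2,0.36,0]
    - [0.2,0.36,0]
    - [0.2,0.36,0]
    - [0.2,0.36,0]
  spin: [-0.04,-0.04,-0.04,-0.04,-0.01,0,0,0,0,0,0,0]

```text
t: 1.6
eef_pos: [0.4866, -0.1458, 0.3038]
tcp_rot: [0.998, 0.064, -0.0, -0.0]
ft_force: [0.2, -1.0, 0.1]
opening: 0.0001
grip_force: 0.0
```

play_rows:
  fingers: [0,0,0,0,0,0,0]
  offset:
    - [0.09,0.32,-0.09]
    - [0.09,0.32,-0.09]
    - [0.09,0.32,-0.09]
    - [0.09,0.32,-0.09]
    - [0.09,0.32,-0.09]
    - [0.09,0.32,-0.08]
    - [0,0,0]
  spin: [0,0,0,0,0,0,0]

```text
t: 2.48
eef_pos: [0.5508, 0.0868, 0.2392]
tcp_rot: [0.998, 0.067, -0.001, -0.001]
ft_force: [-0.5, -0.1, -0.1]
opening: -0.0005
grip_force: 0.0
```

```bash
python3 - <<'E'
from h import *
s=ctrl.sense();print(s['eef_pos'],s['qpos'].round(2) if hasattr(s['qpos'],'round') else s['qpos'])
p,d,c=cam('scene');save('app',cv2.resize(p[100:300,150:400],None,fx=3,fy=3))
p,d,c=cam('wrist');save('w1',p);print(c)
E
```

```text
[0.55079938 0.08684224 0.23915027] [-0.19  0.47 -0.08  1.83  0.05  0.84 -1.73]
{'fovy': 60.013282563485596, 'cx': 279.3451358775381, 'cy': 207.68145888056546, 'position': array([0.62213048, 0.09338761, 0.30872438]), 'attitude': array([ 0.74364154, -0.65328111, -0.09431485,  0.10642257])}
```

View pics/w1.png

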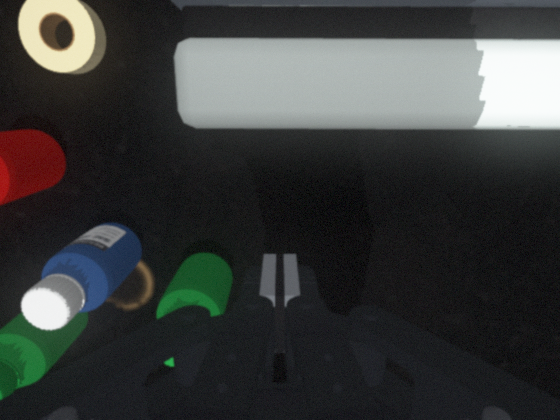

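The wrist view shows the door's top edge from row 38 (inner) to row 128 (outer), with the free edge at column 175. The shut fingertips are at (280,260), in front of the mark.

```bash
python3 - <<'E'
from h import *
c=optics.calibration('wrist')
for u,v in[(200,128),(400,129),(200,38),(400,39),(175,80)]:print(u,v,plane(c,u,v,.208).round(4))
E
```

```text
200 128 [0.6124 0.1124 0.208 ]
400 129 [0.619  0.0583 0.208 ]
200 38 [0.6349 0.1139 0.208 ]
400 39 [0.6411 0.0633 0.208 ]
175 80 [0.6239 0.1197 0.208 ]
```

play_rows:
  fingers: [0,0,0,0,0,0]
  offset:
    - [0.2,-0.03,0]
    - [0.17,0,0]
    - [0.04,0,0]
    - [0.03,0,0]
    - [0.02,0,0]
    - [0,0,0]
  spin: [0,0,0,0,0,0]

```text
t: 3.32
eef_pos: [0.6049, 0.079, 0.2401]
tcp_rot: [0.998, 0.064, -0.001, 0.0]
ft_force: [-5.2, -2.3, -0.2]
opening: -0.0001
grip_force: 0.0
```

play_rows:
  fingers: [0,0,0]
  offset:
    - [0.02,0.003,0]
    - [0.02,0.003,0]
    - [0,0,0]
  spin: [0,0,0]

```text
t: 3.7
eef_pos: [0.6099, 0.0799, 0.2401]
tcp_rot: [0.998, 0.064, -0.001, 0.0]
ft_force: [-4.4, -2.3, 1.1]
opening: -0.0002
grip_force: 0.0
```

play_rows:
  fingers: [0,0,0,0,0]
  offset:
    - [-0.3,-0.03,0]
    - [-0.35,-0.03,0]
    - [-0.3,0,0.1]
    - [0,0,0.2]
    - [0,0,0]
  spin: [0,0,0,0,0]

```text
t: 4.32
eef_pos: [0.4978, 0.0734, 0.2782]
tcp_rot: [0.998, 0.064, 0.002, -0.0]
ft_force: [0.2, 0.2, -0.5]
opening: -0.0
grip_force: 0.0
```

```bash
python3 - <<'E'
from h import *
p,d,c=cam('top');s=ctrl.sense();print(s['eef_pos'],s['ft_force'])
save('t2',cv2.resize(p[110:290,150:340],None,fx=3.3,fy=3.3)[:600])
p,d,c=cam('wrist');save('w2',p)
P=cloud(c,d);k=(abs(P[:,:,2]-.208)<.012)&(P[:,:,0]<.64)&(p.min(2)>90);q=P[k];print(k.sum(),q.min(0),q.max(0))
if k.sum()>50: print(cv2.boxPoints(cv2.minAreaRect(q[:,:2].astype(np.float32))))
E
```

```text
[0.49752189 0.07324093 0.27716288] [-0.00797779  1.43385383 -0.2033068 ]
22559 [ 0.50838382 -0.01860457  0.20035117] [0.61535851 0.10403412 0.21978963]
[[ 0.50366026  0.07556846]
 [ 0.6009206  -0.02469099]
 [ 0.64424986  0.01734214]
 [ 0.5469895   0.11760158]]
```

View pics/w2.png

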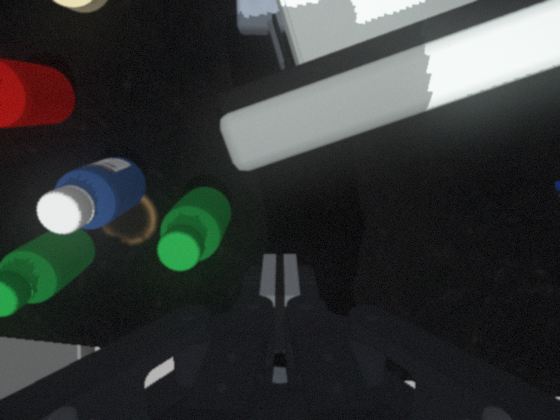

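The wrist view shows the door popped ajar, with its free edge at about (235,140). The gap behind it is open, so I'll put the finger in from above.

play_rows:
  fingers: [0,0,0,0,0,0,0,0]
  offset:
    - [0,0,0.27]
    - [0.27,0.075,0]
    - [0.27,0.075,0]
    - [0.27,0.075,0]
    - [0,0,0]
    - [0,0,-0.3]
    - [0,0,-0.28]
    - [0,0,0]
  spin: [0,0,0,0,0.04,0.04,0,0]

```text
t: 5.42
eef_pos: [0.5929, 0.0997, 0.236]
tcp_rot: [0.992, 0.124, -0.003, 0.0]
ft_force: [-0.8, 0.4, 0.5]
opening: 0.0002
grip_force: 0.0
```

play_rows:
  fingers: [0,0,0,0,0,0,0,0,0,0,0,0]
  offset:
    - [-0.08,-0.14,0]
    - [-0.2,-0.09,0]
    - [-0.145,-0.095,0]
    - [-0.145,-0.095,0]
    - [-0.12,-0.12,0]
    - [-0.12,-0.12,0]
    - [-0.1,-0.145,0]
    - [-0.1,-0.145,0]
    - [-0.065,-0.16,0]
    - [-0.065,-0.16,0]
    - [-0.045,-0.165,0]
    - [0,0,0]
  spin: [0.07,0.09,0.09,0.09,0.08,0.08,0.07,0.07,0.07,0.07,0.06,0]

```text
t: 6.92
eef_pos: [0.4522, -0.0736, 0.2399]
tcp_rot: [0.73, 0.683, 0.0, 0.001]
ft_force: [-0.1, 1.3, -0.0]
opening: -0.0
grip_force: 0.0
```

play_rows:
  fingers: [0,0,0,70,70,70,70,70,70,70]
  offset:
    - [0,0.05,0.2]
    - [0,0.05,0.3]
    - [0.03,0.3,0.05]
    - [0.03,0.35,0]
    - [0.03,0.35,0]
    - [0.03,0.35,0]
    - [0.03,0.35,0]
    - [0.03,0.35,0]
    - [0.03,0.3,0]
    - [0,0,0]
  spin: [0,0,0,0,0,0,0,0,0,0]

```text
t: 8.18
eef_pos: [0.4765, 0.2262, 0.3057]
tcp_rot: [0.728, 0.686, 0.001, -0.001]
ft_force: [-0.1, -0.2, -0.3]
opening: 0.0598
grip_force: 0.0
```

```bash
python3 - <<'E'
from h import *
s=ctrl.sense();print(s['eef_pos'],s['opening'])
p,d,c=cam('wrist');save('w3',p)
P=cloud(c,d);hs=cv2.cvtColor(p,cv2.COLOR_RGB2HSV)
k=(hs[:,:,1]<60)&(p.min(2)>110)&(abs(P[:,:,2]-.105)<.012)&(np.hypot(P[:,:,0]-.477,P[:,:,1]-.226)<.04)
q=P[k];print(k.sum(),q.min(0),q.max(0),(q.min(0)+q.max(0))/2)
cn=max(cv2.findContours(k.astype(np.uint8),0,2)[0],key=cv2.contourArea)
(u,v),r=cv2.minEnclosingCircle(cn);print(u,v,r,plane(c,u,v,.105),plane(c,u+r,v,.105)-plane(c,u-r,v,.105))
# door from top
p,d,c=cam('top');P=cloud(c,d);k=(abs(P[:,:,2]-.208)<.012)&(P[:,:,0]<.62)&(P[:,:,1]<.03)&(P[:,:,1]>-.2)
b=cv2.boxPoints(cv2.minAreaRect(P[k][:,:2].astype(np.float32)));print(k.sum(),b)
save('t3',cv2.resize(p[110:310,150:350],None,fx=3,fy=3))
E
```

```text
[0.47651323 0.22620482 0.30573955] 0.059809148973055296
1315 [0.4599214  0.21079084 0.09346491] [0.49129348 0.24255163 0.10610947] [0.47560744 0.22667123 0.09978719]
277.0975036621094 196.08506774902344 20.934505462646484 [0.47568364 0.22836055 0.105     ] [ 0.03202411 -0.00197867  0.        ]
715 [[ 0.4202421  -0.11026517]
 [ 0.61953056 -0.11956809]
 [ 0.6209743  -0.08864074]
 [ 0.4216858  -0.07933783]]
```

View pics/w3.png

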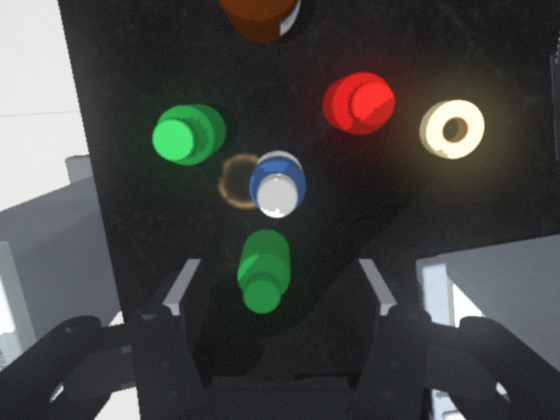

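View pics/t3.png

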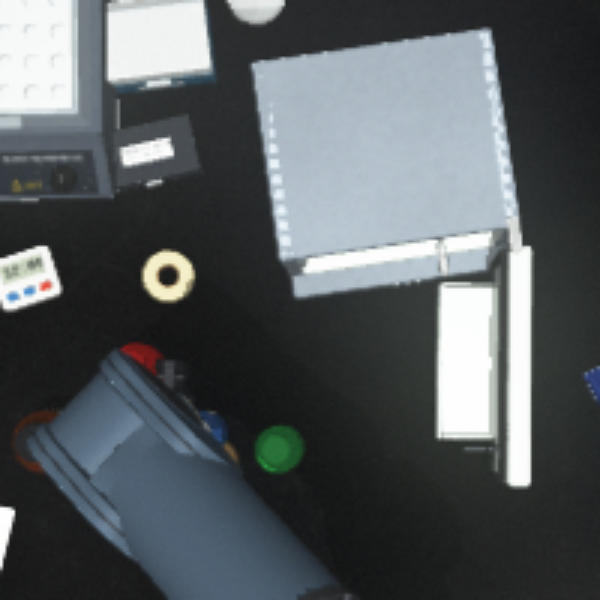

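The wrist view shows the small bottle's white cap at (277,196), where I expected it, and the neighbouring bottles clear of the fingers. The top view shows the door wide open at about 1.4 rad, with the rack at about (468,360) in the crop. I'll grasp the cap now.

play_rows:
  fingers: [70,70,70,70,70,0,0,0,0,0]
  offset:
    - [0,0.01,-0.4]
    - [0,0,-0.4]
    - [0,0,-0.3]
    - [0,0,-0.13]
    - [0,0,0]
    - [0,0,0]
    - [0,0,0]
    - [0,0,0]
    - [0,0,0]
    - [0,0,0]
  spin: [0,0,0,0,0,0,0,0,0,0]
  force: 40

```text
t: 9.52
eef_pos: [0.4776, 0.2234, 0.1591]
tcp_rot: [0.729, 0.684, 0.001, 0.0]
ft_force: [-1.3, 0.5, 5.7]
opening: 0.0308
grip_force: 39.1
```

play_rows:
  fingers: [0,0,0,0,0,0,0,0,0,0,0,0]
  offset:
    - [0,0,0.1]
    - [0,0,0.3]
    - [0,0,0.4]
    - [0,0,0.4]
    - [0.03,-0.15,0]
    - [0.1,-0.3,0]
    - [0.1,-0.35,0]
    - [0.1,-0.35,0]
    - [0.1,-0.35,0]
    - [0.1,-0.25,0]
    - [0.05,-0.1,0]
    - [0,0,0]
  spin: [0,0,0,0,0,0,0,0,0,0.01,0,0]

```text
t: 11.02
eef_pos: [0.5466, 0.0005, 0.3012]
tcp_rot: [0.724, 0.689, -0.0, -0.0]
ft_force: [0.2, 0.3, -1.5]
opening: 0.0306
grip_force: 40.0
```

```bash
python3 - <<'E'
from h import *
s=ctrl.sense();print(s['eef_pos'],s['opening'],s['grip_force'],s['ft_force'])
p,d,c=cam('wrist');save('w4',p);print(c['position'],c['attitude'])
ct=optics.calibration('top')
for u,v in[(440,283),(440,438),(497,283),(490,438),(468,360)]:print(plane(ct,150+u/3,110+v/3,.104).round(3))
E
```

```text
[5.46578455e-01 5.02260896e-04 3.01187654e-01] 0.030598198070485437 40.01535952091217 [ 0.23147665  0.3464992  -1.47311734]
[0.55090392 0.07125693 0.3704946 ] [ 0.98968616 -0.02530527 -0.00397871  0.14094364]
[ 0.626 -0.033  0.104]
[ 0.465 -0.029  0.104]
[ 0.625 -0.092  0.104]
[ 0.463 -0.081  0.104]
[ 0.545 -0.06   0.104]
```

View pics/w4.png

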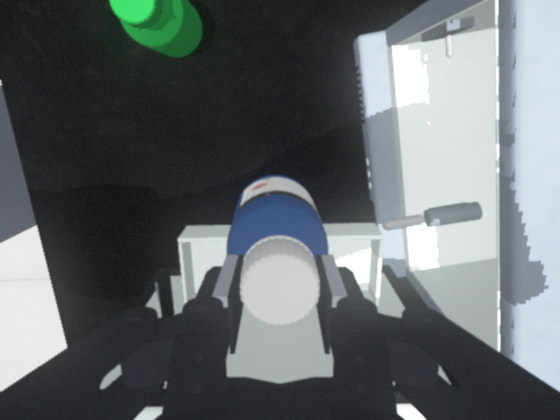

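The wrist view shows the bottle held upright by its cap at (280,280). Behind it, the rack's front rim runs along row 226–237 from column 180 to 383.

```bash
python3 - <<'E'
from h import *
c=dict(fovy=60.013282563485596,cx=279.345,cy=207.681,position=[5.50903920e-01,7.125693e-02,.3704946],attitude=[ 0.98968616,-0.02530527,-0.00397871,0.14094364])
for u,v in[(180,226),(383,225),(190,237),(375,236),(280,237)]:print(plane(c,u,v,.104).round(4))
E
```

```text
[ 0.4691 -0.0169  0.104 ]
[ 0.6261 -0.0241  0.104 ]
[ 0.4758 -0.0264  0.104 ]
[ 0.6201 -0.0329  0.104 ]
[ 0.546 -0.03   0.104]
```

```bash
python3 - <<'E'
from h import *
c=dict(fovy=60.013282563485596,cx=279.345,cy=207.681,position=[5.50903920e-01,7.125693e-02,.3704946],attitude=[ 0.98968616,-0.02530527,-0.00397871,0.14094364])
p=cv2.imread('pics/w4.png')[:,:,::-1]
hs=cv2.cvtColor(np.ascontiguousarray(p),cv2.COLOR_RGB2HSV)
for v in range(228,340,6): print(v,p[v,280],plane(c,280,v,.247)[1].round(4))
for u in(241,280,319):print(plane(c,u,280,.247).round(4))
E
```

```text
228 [ 65  92 136] 0.0278
234 [ 94 109 142] 0.0255
240 [152 153 155] 0.0232
246 [159 159 162] 0.0209
252 [169 171 171] 0.0185
258 [204 206 206] 0.0161
264 [206 208 208] 0.0137
270 [208 211 209] 0.0113
276 [207 209 210] 0.0088
282 [204 208 208] 0.0063
288 [206 207 208] 0.0038
294 [204 206 205] 0.0013
300 [205 208 208] -0.0013
306 [208 210 209] -0.0039
312 [204 206 206] -0.0065
318 [204 204 206] -0.0091
324 [193 196 195] -0.0118
330 [172 180 179] -0.0145
336 [169 178 176] -0.0172
[0.5331 0.0079 0.247 ]
[0.5478 0.0072 0.247 ]
[0.5624 0.0064 0.247 ]
```

play_rows:
  fingers: [0,0,0,0,0,0,0,0,0]
  offset:
    - [0,-0.25,0]
    - [0,-0.2,0]
    - [0,-0.09,0]
    - [0,0,0]
    - [0,0,-0.15]
    - [0,0,-0.15]
    - [0,0,-0.12]
    - [0,0,-0.06]
    - [0,0,0]
  spin: [0,0,0,0,0,0,0,0,0]

```text
t: 12.2
eef_pos: [0.5467, -0.0634, 0.2436]
tcp_rot: [0.724, 0.69, -0.0, -0.0]
ft_force: [-0.4, -0.6, -1.3]
opening: 0.0309
grip_force: 40.0
```

Free so far: the bottle's bottom is about 6 mm above the rack floor, with no side force. I'll lower it the rest of the way.

play_rows:
  fingers: [0,0,0,0]
  offset:
    - [0,0,-0.03]
    - [0,0,-0.015]
    - [0,0,-0.01]
    - [0,0,0]
  spin: [0,0,0,0]

```text
t: 12.7
eef_pos: [0.5467, -0.0639, 0.2373]
tcp_rot: [0.724, 0.69, 0.0, -0.0]
ft_force: [-0.4, -0.6, -0.4]
opening: 0.0306
grip_force: 40.0
```

```bash
python3 - <<'E'
from h import *
s=ctrl.sense();print(s['eef_pos'],s['ft_force'])
p,d,c=cam('scene');save('s5',cv2.resize(p[130:300,220:400],None,fx=3.3,fy=3.3))
E
```

```text
[ 0.54672889 -0.06386826  0.23731898] [-0.37793833 -0.6033815  -0.41579906]
```

View pics/s5.png

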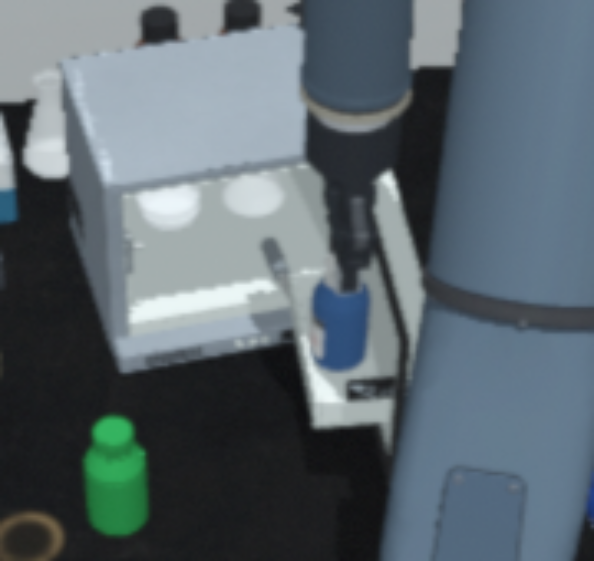

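The scene view shows the bottle upright inside the rack at about (340,325) in the crop, and its weight is coming off the wrist. I'll lower it one more millimetre, release it and go up.

play_rows:
  fingers: [0,0,60,60,60,60,60,60,60,60]
  offset:
    - [0,0,-0.01]
    - [0,0,0]
    - [0,0,0]
    - [0,0,0]
    - [0,0,0]
    - [0,0,0.1]
    - [0,0,0.3]
    - [0,0,0.3]
    - [0,0,0.2]
    - [0,0,0]
  spin: [0,0,0,0,0,0,0,0,0,0]

```text
t: 14.0
eef_pos: [0.5475, -0.0636, 0.3466]
tcp_rot: [0.724, 0.69, 0.001, 0.002]
ft_force: [-0.2, -0.8, 0.2]
opening: 0.051
grip_force: 0.0
```

```bash
python3 - <<'E'
from h import *
s=ctrl.sense();print(s['eef_pos'],s['opening'],s['qpos'])
p,d,c=cam('wrist');save('w6',p);P=cloud(c,d)
k=(P[:,:,2]>.165)&(P[:,:,2]<.2)&(np.hypot(P[:,:,0]-.547,P[:,:,1]+.061)<.035)&(p.min(2)>120);q=P[k]
print(k.sum(),(q.min(0)+q.max(0))/2,np.ptp(q,axis=0))
E
```

```text
[ 0.54745307 -0.063602    0.34664998] 0.051047561266912865 [ 0.39143636  0.38294239 -0.5182425   1.69334601  0.20834902  1.11609337
 -0.23497522]
2297 [ 0.5458155  -0.06864814  0.18237418] [0.03456364 0.04819156 0.0346007 ]
```

play_rows:
  fingers: [0,0,0,0,0,0,0,0]
  offset:
    - [-0.27,-0.28,0]
    - [-0.27,-0.28,0]
    - [-0.27,-0.28,0]
    - [0,-0.02,0]
    - [0,0,-0.4]
    - [0,0,-0.35]
    - [0,0,-0.14]
    - [0,0,0]
  spin: [0,0,0,0,0,0,0,0]

```text
t: 15.05
eef_pos: [0.4492, -0.1661, 0.2358]
tcp_rot: [0.723, 0.69, -0.0, -0.002]
ft_force: [0.8, -0.6, -0.0]
opening: -0.0001
grip_force: 0.0
```

```bash
python3 - <<'E'
from h import *
s=ctrl.sense();print(s['eef_pos'],s['opening'],s['ft_force'])
p,d,c=cam('wrist');P=cloud(c,d)
k=(P[:,:,2]>.175)&(P[:,:,2]<.2)&(np.hypot(P[:,:,0]-.546,P[:,:,1]+.061)<.03);q=P[k]
print(k.sum(),(q.min(0)+q.max(0))/2 if k.sum() else 0)
p,d,c=cam('top');P=cloud(c,d)
k=(P[:,:,2]>.17)&(P[:,:,2]<.197)&(np.hypot(P[:,:,0]-.546,P[:,:,1]+.061)<.028);q=P[k]
print(k.sum(),np.median(q,0),np.ptp(q,axis=0)) if k.sum() else 0
E
```

```text
[ 0.44920219 -0.1661486   0.23584215] -0.0001042563084885485 [ 0.7940136  -0.56293093 -0.00698757]
959 [ 0.53710723 -0.07247144  0.17931812]
94 [ 0.54511244 -0.05911628  0.18343544] [0.03001071 0.04369976 0.02231853]
```

play_rows:
  fingers: [0,0,0,0,0,0,0,0,0,0,0]
  offset:
    - [0.01,0.15,0]
    - [0.01,0.12,0]
    - [0,0.08,0]
    - [0.005,0.094,0]
    - [0.005,0.094,0]
    - [0.005,0.094,0]
    - [0.005,0.094,0]
    - [0.02,0.08,0]
    - [0.02,0.08,0]
    - [0.02,0.08,0]
    - [0.025,0.085,0]
  spin: [0,0,0,-0.037,-0.037,-0.037,-0.037,-0.033,-0.033,-0.033,-0.033]

```text
t: 16.52
eef_pos: [0.4646, -0.0408, 0.2376]
tcp_rot: [0.852, 0.523, -0.0, 0.0]
ft_force: [-1.0, -0.9, 1.2]
opening: 0.0001
grip_force: 0.0
```

play_rows:
  fingers: [0,0,0,0,0,0,0,0,0,0,0,0]
  offset:
    - [0.037,0.077,0]
    - [0.037,0.077,0]
    - [0.037,0.077,0]
    - [0.037,0.077,0]
    - [0.051,0.066,0]
    - [0.051,0.066,0]
    - [0.051,0.066,0]
    - [0.051,0.066,0]
    - [0.063,0.055,0]
    - [0.063,0.055,0]
    - [0.063,0.055,0]
    - [0.063,0.055,0]
  spin: [-0.033,-0.033,-0.033,-0.033,-0.033,-0.033,-0.033,-0.033,-0.033,-0.033,-0.033,-0.033]

```text
t: 18.02
eef_pos: [0.537, 0.0542, 0.2375]
tcp_rot: [0.968, 0.251, -0.0, 0.0]
ft_force: [-0.9, -1.0, 0.4]
opening: 0.0001
grip_force: 0.0
```

play_rows:
  fingers: [0,0,0,0,0,0,0,0,0]
  offset:
    - [0.073,0.041,0]
    - [0.073,0.041,0]
    - [0.073,0.041,0]
    - [0.073,0.041,0]
    - [0.07,0.023,0]
    - [0.07,0.023,0]
    - [0.07,0.023,0]
    - [0.06,0.02,0]
    - [0,0,0]
  spin: [-0.033,-0.033,-0.033,-0.033,-0.029,-0.029,-0.029,-0.029,0]

```text
t: 19.15
eef_pos: [0.6036, 0.0849, 0.2369]
tcp_rot: [0.998, 0.068, -0.001, -0.0]
ft_force: [-4.5, 0.0, 0.4]
opening: -0.0001
grip_force: 0.0
```

Next I'll push it home in small steps, to the stop.

play_rows:
  fingers: [0,0,0,0,0]
  offset:
    - [0.03,0.003,0]
    - [0.03,0.003,0]
    - [0.02,0,0]
    - [0.02,0,0]
    - [0,0,0]
  spin: [0,0,0,0,0]

```text
t: 19.77
eef_pos: [0.6112, 0.0849, 0.2356]
tcp_rot: [0.998, 0.069, -0.006, 0.001]
ft_force: [-19.9, -2.2, -1.2]
opening: 0.0002
grip_force: 0.0
```

The force has reached 20 N, so the door is at its stop. I'll release it slowly.

play_rows:
  fingers: [0,0,0,0,0,0,0,0]
  offset:
    - [-0.06,0,0]
    - [-0.06,0,0]
    - [-0.1,-0.02,0]
    - [-0.3,-0.05,0]
    - [-0.3,-0.1,0.1]
    - [-0.1,-0.3,0.3]
    - [0,-0.4,0.2]
    - [0,-0.4,0]
  spin: [0,0,0,0,0,0,0,0]

```text
t: 20.78
eef_pos: [0.5068, -0.0685, 0.312]
tcp_rot: [0.998, 0.069, 0.003, 0.0]
ft_force: [0.7, 0.7, -0.9]
opening: 0.0
grip_force: 0.0
```

```bash
python3 - <<'E'
from h import *
p,d,c=cam('scene');P=cloud(c,d);a=p[110:330,130:410]
k=(P[:,:,2]>.07)&(P[:,:,2]<.17);k[:,:250]=0;k[:,335:]=0;k[:160]=0;k[240:]=0
w=P[k&(p.min(2)>150)&(abs(P[:,:,0]-.6238+.1256*P[:,:,1])<.03)];print(len(w),np.polyfit(w[:,1],w[:,0],1))
p,d,c=cam('top');P=cloud(c,d);b=p[90:310,130:410]
for n,q in dict(amber=(.472,.383,.155),beaker=(.605,-.327,.093)).items():
    m=P[(abs(P[:,:,2]-q[2])<.007)&(np.hypot(P[:,:,0]-q[0],P[:,:,1]-q[1])<.06)];print(n,(m.min(0)+m.max(0))/2)
save('end',cv2.resize(np.hstack([a,b]),(800,314)));print(ctrl.sense()['ft_force'])
E
```

```text
1875 [-0.12480555  0.62364781]
amber [0.47168453 0.38366686 0.15368698]
beaker [ 0.60543544 -0.32658008  0.09289176]
[ 0.02689007 -0.22621242  0.10663472]
```

View pics/end.png

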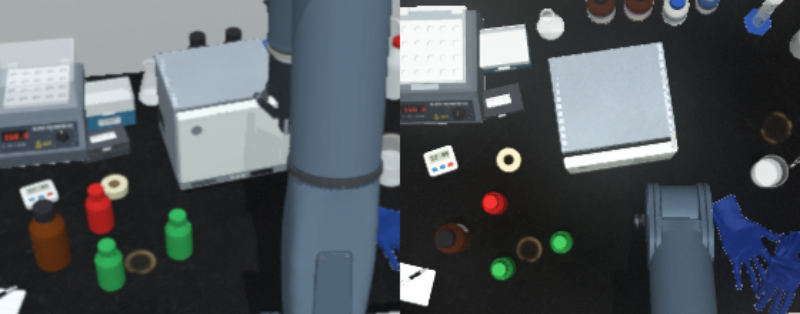

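The door is flush again: the fitted face matches the shut one, with the mark visible at (196,130) on the left. The blue bottle is gone from the bench and the bystanders haven't moved.

```bash
python3 -c "
from station import ticket
print(ticket.hand_in())"
```

```text
the job is handed in; nothing more can be done
None
```

The small blue bottle was upright in the door rack when last seen before closing, the cooler door is latched shut, the bystanders are undisturbed, and the job is handed in at about 21 s.

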